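# Spin, brake and lock a filter wheel

### The arm

A 6-joint arm with a two-finger parallel gripper is mounted at the origin on a cart in front of the work surface, level with it; the furniture and walls round the work are solid. World frame = base frame: x ahead of the robot, y to its left, z up, the work surface at z = 0. Lengths are in mm, angles in degrees, forces in N, time in s.
With the tool pointing down it reaches from about 325 to 925 mm from the base axis. Payload 3.1 kg.
Tool frame: the origin (TCP) lies at the very end of the fingers, on their centre line; the grasp point (between the pads) lies grasp_offset behind it (grasp_offset is the distance from the TCP to the grasp point, in mm); z points along the fingers, x is the direction in which the jaws open and shut, and the axes are right-handed (so a half turn about z gives the same grasp; the last joint's range is limited). The gripper opens to 85 mm and grips with 20 to 120 N. Pads are 22 mm wide; open, the fingers measure 114 mm over their backs; the gripper's body (76 mm by 85 mm) begins 54 mm behind the grasp point. The pads swing forward as they close: fully open they stand 13 mm farther back than shut.
Start: joints at [-72.548, 12.427, 92.441, -0, 75.132, -6.429], TCP at [253.044, -571.496, 231.3] pointing down, gripper open.
Joint ranges: [-157.48, 157.48], [-44.54, 120.13], [17.64, 146.25], [-64.5, 244.5], [7.68, 150.69], [-147.95, 147.95]. Speed limits (degrees/s): [159.86, 159.86, 180, 180, 180, 180].

### API

Orientations are given as [roll, pitch, yaw] about the fixed x, y, z axes, in that order (R = Rz(yaw) Ry(pitch) Rx(roll)).
In Python, from station import * gives the robot as it stands. Calls block until the motion is done:
- goto(position, orientation): joint-space move of the TCP to a pose.
- move_l(position, attitude=None, speed=150): straight line of the TCP; attitude=None keeps the orientation; speed is the mean speed in mm/s.
- move_j(angles): joint-space move.
- grip(opening, squeeze=None): finger opening in mm; squeeze is the grip in N (None keeps the last); returns when the fingers have stopped.
- wait(seconds).
- solve_ik(position, orientation): joint angles nearest the present ones, or None.
- get_obs(): the state.
- get_image(name): name is "scene" or "side" or "wrist"; returns the picture (420x560x3 uint8, red, green, blue); there is no depth.
- get_calibration(name): a dict with "fx", "fy", "cx", "cy" (pixels), "R" (3x3) and "t" (3): a world point X has camera coordinates R X + t; the wrist camera has in their place "mount" (4x4, takes a point from camera to tool coordinates, whose origin is the TCP and whose axes are the tool frame's). Camera axes: x right, y down, z forward; pixel columns grow to the right and rows downward; lengths in mm; the calibration is good to about 2 mm. A picture is of the moment at which its call begins: read the wrist's pose just before it. get_calibration takes no time and is no camera call.
A pose or a line that the arm cannot do raises Unreachable and nothing moves.
- sign_off(): hands the job in, once; it reports no verdict.
Trained networks look in the newest picture that a camera, given by its name, has taken for a name from the list of things; names that differ only in an ending like _2 or _b are one class to them, and where a whole thing is asked for, a point or a joint stands for the part that bears it (a point fixed in the world has none). Each returns a list of dicts, best first, with "score" (0 to 1); they miss things now and then, are a little off and sometimes report something else, mostly with a low value. They report only what shows in the picture. A call takes as long as a camera call.
- spot_in(name, camera): "extent" ([centre column, centre row, width, height] in pixels, round what is visible of it).
- regions_of(name, camera): "region" (420x560 bool, what is visible of it) and "extent" ([centre column, centre row, width, height] in pixels, round what is visible of it).
The state is a dict: "t": time; "joint_pos": joint angles; "qvel": joint speeds; "effort": joint torques, N m; "tcp_pos": TCP position; "ee_rot": TCP orientation; "wrist_force": force on the tool from outside, world axes, zero at the start; "moment": the same for the moment, N m; "grip_width": finger opening in mm.
Only numpy, scipy, OpenCV 4.12 (cv2) and the standard library are available. Lean on these libraries where they do the work, as an engineer would, in place of code of your own. Each camera call takes 0.05 s, during which the arm holds its last target.

### The job

Check that the filter wheel runs freely, then lock it: push its knob to spin it counter-clockwise (seen from above) and let it run free for at least two full turns, then brake it with a light fingertip so that it comes to rest in one go with its rim notch facing the locking bolt (do not let it stop elsewhere; the last little bit may be eased round). Let go of the wheel, and only once it stands still slide the bolt fully home into the notch. Leave the filter cube and the objective case behind it where they are.

Things in the scene. Friction and masses are not known exactly. Their poses are not given: they have to be found in the camera images.
- wheel_stand: Grey cast stand fixed to the table, round base 140 mm across with a side pillar 40 mm wide that carries the bolt. Origin on the wheel's axle at table height; z up; its -x axis points from the axle along the bolt's line to the pillar (which reaches 152 mm from the axle).
- wheel_axis (a point): Point on the vertical axle at the height of the wheel's flat top face, 60 mm above the table. The wheel is a bare aluminium disc 170 mm across, 12 mm thick. Its face is flat and smooth from 50 to 71 mm from the axle: the place to brake. The rim outside lies 2 mm lower. Hub: 26 mm across, 6 mm above the face; five dark filter rings, 25 mm across, 36 mm from the axle, stand 2 mm above it.
- spin_knob (a point): Centre of the wheel's upright round steel knob, 13 to 15 mm across, standing 26 mm above the wheel's face, 38 mm from the axle, straight opposite the notch.
- wheel_notch (a point): Middle of the single notch cut in the wheel's rim, 78 mm from the axle: 24 mm wide, open to the outside, 14 mm deep, at the height of the rim's top.
- bolt_slot (a point): Fixed point 78 mm from the axle on the bolt's line at the height of the rim's top: the notch is aligned when its middle stands here. The bolt slides toward the axle through a slotted steel guide just outside the rim here.
- bolt_knob (a point): Middle of the upright round steel knob on the locking bolt, 14 mm across (16 mm at its cap), 30 mm tall, its top 90 mm above the table; 135 mm from the axle when the bolt is fully drawn back. It moves with the bolt along the stand's x axis. The bolt is a steel bar 12 mm wide with a round nose; it needs about 2 N to slide and stays where it is left. The top strap of the guide, 64 mm above the table, ends 94 mm to 110 mm from the axle.
- filter_wheel (a joint): Angle of the wheel in rad, counting turns; it grows counter-clockwise seen from above; the notch faces the bolt at every whole multiple of 2 pi. It starts between 0.7 and 5.6. The wheel weighs about 1 kg, its face is slippery (friction about 0.3). Its bearing is light: spun at 3 rad/s it runs on for about 9 s and not quite 2 turns, at 6 rad/s about 14 s and 5 turns.
- bolt (a joint): How far the bolt has been pushed toward the axle, m: 0 drawn back, about 0.005 when its nose reaches the rim, 0.018 fully home in the notch (possible only when the notch faces it).
- filter_cube_mid (a point): Centre of a black filter cube, 38 mm, a loose bystander behind the wheel.
- objective_case_2_mid (a point): Centre of an upright clear objective canister, 39 mm across, 64 mm tall, a loose bystander behind the wheel.
- spindle (a joint): The spindle is sprung: pressed down, the wheel starts to sink at about 1 to 6 N, then 2 N more per mm, and bottoms at 5 mm; pressing it to the bottom harms it, a light touch sinks it 1 to 3 mm. Value in m: 0 at rest, -0.005 pressed fully down.

How it is judged:
By the outcome, as a careful person would: the job done as asked, in the order asked, and still so for the second after the job is handed in, with the robot touching nothing.
It also fails if it takes over 64 s, if anything falls off the work surface, if the arm or the gripper's body presses on something with over 40 N, if the wrist force passes 120 N, or if a joint passes its speed limit or range.

## Working session

There is one attempt and no reset: what is moved stays moved. The work goes in short steps, each a Python script; the robot and the scene stay as the last script left them, time stands still between calls to the robot, and variables do not carry over. Pictures are saved under pics/ and viewed, and the job is handed in when it is done.

```bash
ls -la; mkdir -p pics
python3 - <<'E'
from station import *
import cv2
o=get_obs(); print({k:o[k] for k in('t','tcp_pos','ee_rot','wrist_force','grip_width')})
for c in('scene','side','wrist'):
    im=get_image(c); cv2.imwrite(f'pics/a_{c}.png',im[:,:,::-1])
    print(c,get_calibration(c))
    for n in('wheel_stand','spin_knob','wheel_notch','bolt_knob','filter_cube_mid','objective_case_2_mid','filter_wheel'):
        try: print(n,[(round(d['score'],2),[round(v) for v in d['extent']]) for d in spot_in(n,c)][:3])
        except Exception as e: print(n,e)
print(get_obs()['t'])
E
```

```text
total 12
drwxr-xr-x  3 agent agent 4096 Dec  5 22:43 .
drwxr-xr-x 23 root  root  4096 Dec  5 22:43 ..
drwxr-xr-x  2 agent agent 4096 Dec  5 22:43 pics
{'t': 0.0, 'tcp_pos': array([ 252.77195955, -570.69516755,  229.9259665 ]), 'ee_rot': array([-1.79985403e+02,  1.41219905e-01, -6.61207728e+01]), 'wrist_force': array([ 0.06483259, -0.48442987,  0.2651081 ]), 'grip_width': 85.631748453282}
scene {'fx': 392.81655363372533, 'fy': 392.81655363372533, 'cx': 278.4091495149843, 'cy': 209.98546725549997, 'R': array([[-0.90922393, -0.41630164,  0.00218788],
       [-0.24748198,  0.5362723 , -0.80694776],
       [ 0.33476037, -0.73423768, -0.59061876]]), 't': array([429.66121521, 282.53578046, 604.06057134])}
wheel_stand [(0.8, [313, 225, 100, 68])]
spin_knob [(0.62, [300, 221, 80, 51])]
wheel_notch [(0.64, [299, 221, 80, 53])]
bolt_knob [(0.42, [346, 203, 22, 25])]
filter_cube_mid [(0.66, [215, 271, 22, 26])]
objective_case_2_mid []
filter_wheel [(0.8, [302, 221, 72, 52])]
side {'fx': 406.06421707980826, 'fy': 406.06421707980826, 'cx': 277.5673659590081, 'cy': 210.4326363152171, 'R': array([[-
[... 451 characters left out ...]
])]
objective_case_2_mid [(0.61, [212, 212, 22, 36])]
filter_wheel [(0.89, [296, 210, 82, 42]), (0.35, [203, 252, 28, 25])]
wrist {'fx': 299.3569704961939, 'fy': 299.3569704961939, 'cx': 278.4449507202264, 'cy': 207.3399928775256, 'mount': array([[ 9.99999492e-01, -1.00391283e-03, -9.39508135e-05,
        -4.70015960e-01],
       [ 9.94326486e-04,  9.66392950e-01,  2.57067456e-01,
        -6.57646631e+01],
       [-1.67279914e-04, -2.57067419e-01,  9.66393457e-01,
        -1.42320899e+02],
       [ 0.00000000e+00,  0.00000000e+00,  0.00000000e+00,
         1.00000000e+00]])}
wheel_stand []
spin_knob []
wheel_notch []
bolt_knob []
filter_cube_mid []
objective_case_2_mid []
filter_wheel []
1.2
```

View pics.

Run:
```python
import cv2,numpy as np
a=cv2.imread('pics/a_scene.png')[150:310,160:420];b=cv2.imread('pics/a_side.png')[150:310,160:420]
cv2.imwrite('pics/a_z.png',np.vstack([cv2.resize(x,None,fx=3,fy=3,interpolation=cv2.INTER_CUBIC)[:,:] for x in(a,)]))
cv2.imwrite('pics/a_z2.png',cv2.resize(b,None,fx=3,fy=3,interpolation=cv2.INTER_CUBIC))
```

```text
(no output)
```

View pics/a_z.png

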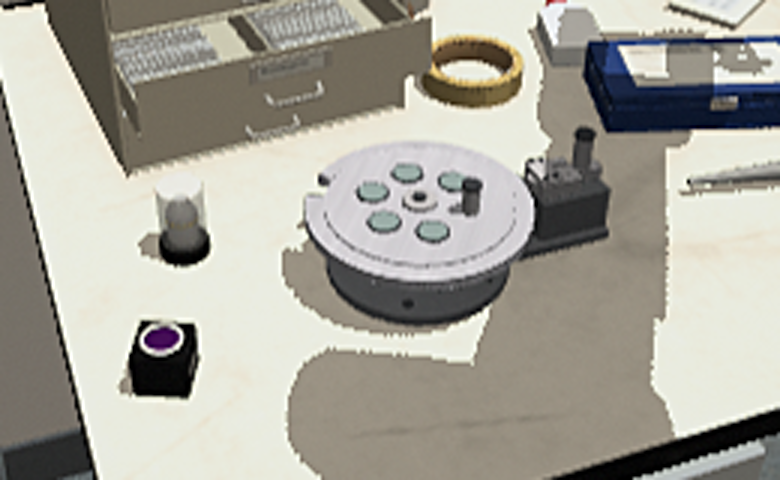

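View pics/a_z2.png

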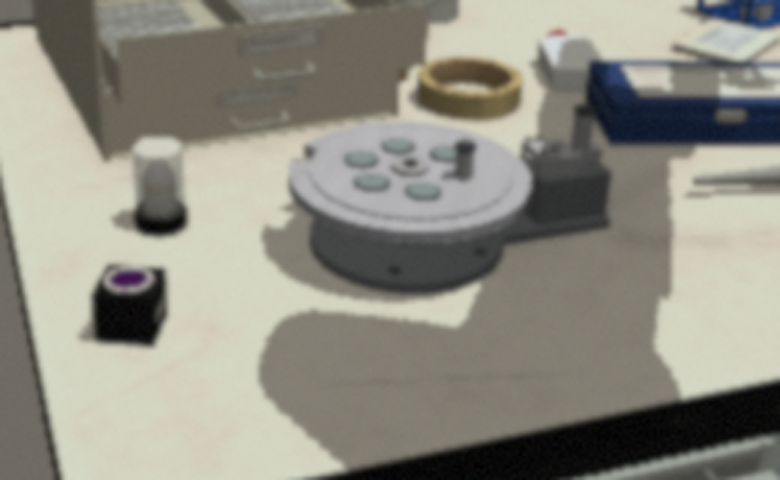

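View pics/a_scene.png

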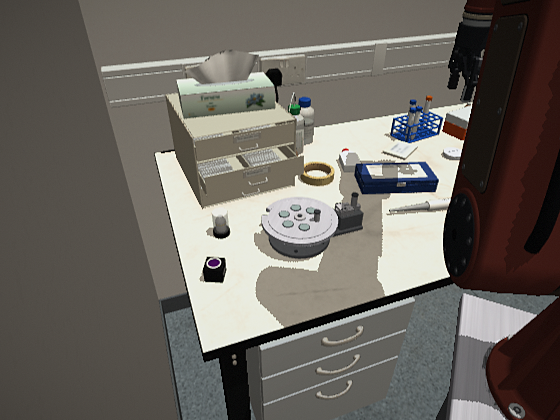

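```bash
cat > h.py <<'E'
from station import *
import numpy as np, cv2
from scipy.spatial.transform import Rotation as Ro
def ray(c,uv,obs=None):
    k=get_calibration(c); d=np.array([(uv[0]-k['cx'])/k['fx'],(uv[1]-k['cy'])/k['fy'],1])
    if 'mount' in k:
        M=k['mount']; R=Ro.from_euler('xyz',obs['ee_rot'],degrees=True).as_matrix()
        return R@M[:3,3]+obs['tcp_pos'], R@M[:3,:3]@d
    return -k['R'].T@k['t'], k['R'].T@d
def at(c,uv,z,obs=None):
    o,d=ray(c,uv,obs); return o+d*(z-o[2])/d[2]
E
python3 - <<'E'
from h import *
for c,pts in {'scene':[('hub',(420,198),66),('bk',(586,133),90),('sk',(472,182),86),('notch',(318,188),58),('cube',(160,340),38),('can',(183,240),5)],'side':[('hub',(410,163),66),('bk',(584,110),90),('sk',(465,146),86),('notch',(307,158),58),('cube',(130,280),38)]}.items():
    print(c,ray(c,(0,0))[0].round())
    for n,p,z in pts: print(n,at(c,(p[0]/3+160,p[1]/3+150),z).round(1))
print(get_obs()['t'], [solve_ik([500,-200,300],[180,0,y]) for y in (0,)])
E
```

```text
scene [258. 471. 584.]
hub [ 499.7 -172.4   66. ]
bk [ 405.8 -269.9   90. ]
sk [ 463.8 -180.7   86. ]
notch [ 577.5 -161.9   58. ]
cube [610.3   9.3  38. ]
can [ 675.1 -120.8    5. ]
side [217. 530. 437.]
hub [ 500.9 -173.7   66. ]
bk [ 406.9 -268.    90. ]
sk [ 463.2 -177.7   86. ]
notch [ 574.6 -160.9   58. ]
cube [609.4   7.4  38. ]
1.2 [array([-2.92702354e+01, -1.03906458e+00,  9.96622865e+01, -2.54444375e-14,
        8.13767781e+01, -2.92702354e+01])]
```

Run:
```python
from h import *
A=np.array([500.3,-173]); f=np.deg2rad(315); p=A+62*np.array([np.cos(f),np.sin(f)])
print(p, solve_ik([*p,200],[180,0,45]))
grip(0,20); print(get_obs()['t'])
goto([*p,200],[180,0,45])
o=get_obs(); print(o['t'],o['tcp_pos'],o['ee_rot'],get_obs()['tcp_pos'],o['grip_width'],o['wrist_force'])
im=get_image('wrist'); cv2.imwrite('pics/b.png',im[:,:,::-1]); np.save('b_o.npy',np.r_[o['tcp_pos'],o['ee_rot']])
for n in('wheel_stand','spin_knob','wheel_notch','bolt_knob','filter_wheel'):
  print(n,[(round(d['score'],2),[round(v) for v in d['extent']]) for d in spot_in(n,'wrist')][:3])
print(get_obs()['t'])
```

```text
[ 544.14062043 -216.84062043] [-2.85908067e+01  9.32589006e+00  9.95351064e+01 -2.54444375e-14
  7.11390036e+01 -7.35908067e+01]
1.9667
3.65 [ 544.01875098 -217.71138169  200.16104506] [1.79969799e+02 1.61521230e-02 4.49246707e+01] [ 544.01875098 -217.71138169  200.16104506] -0.35242021608265867 [ 0.55386213  0.69302201 -0.3426542 ]
wheel_stand [(0.9, [241, 128, 263, 190]), (0.41, [281, 128, 184, 190]), (0.22, [145, 139, 78, 19])]
spin_knob [(0.8, [280, 130, 186, 185])]
wheel_notch [(0.87, [279, 128, 184, 193])]
bolt_knob [(0.95, [145, 138, 81, 21])]
filter_wheel [(0.97, [280, 129, 182, 187])]
3.95
```

View pics/b.png

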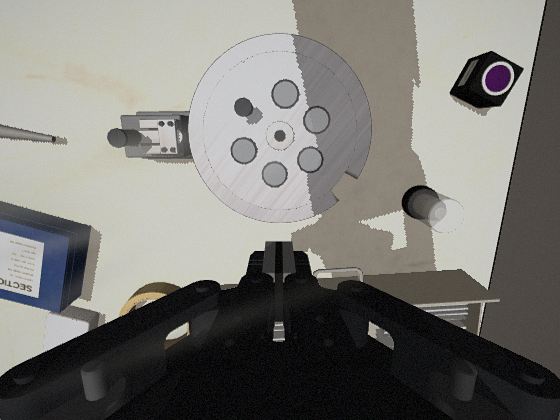

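```bash
python3 - <<'E'
from h import *
v=np.load('b_o.npy'); o={'tcp_pos':v[:3],'ee_rot':v[3:]}
im=cv2.imread('pics/b.png')
# rim ellipse fit: check projection of circle radius 85 at z=58
P={}
for n,uv,z in [('hub',(280,135.5),66),('sk',(243,106),86),('bk',(116,138),90),('notch',(347,185),58),('rimL',(189,128),58),('rimR',(372,128),58),('rimT',(280,33),58),('rimB',(280,222),58)]:
    P[n]=at('wrist',uv,z,o); print(n,P[n].round(1))
c=(P['rimL']+P['rimR'])/2; print((P['rimL']-P['rimR']),c,(P['rimT']+P['rimB'])/2,np.linalg.norm((P['rimT']-P['rimB'])))
h=P['hub'][:2]
for n in('sk','bk','notch'):
    d=P[n][:2]-h; print(n,np.hypot(*d),np.degrees(np.arctan2(d[1],d[0])))
M=np.array([0,0,0.]);
E
python3 - <<'E'
import cv2
a=cv2.imread('pics/b.png')[20:235,90:390]; cv2.imwrite('pics/b2.png',cv2.resize(a,None,fx=2.6,fy=2.6,interpolation=cv2.INTER_CUBIC))
E
```

```text
hub [ 504.6 -174.9   66. ]
sk [ 466.4 -179.3   86. ]
bk [ 410.  -271.1   90. ]
notch [ 583.4 -162.3   58. ]
rimL [ 440.9 -229.3   58. ]
rimR [ 560.  -110.7   58. ]
rimT [ 444.9 -115.    58. ]
rimB [ 564.1 -234.4   58. ]
[-119.12729499 -118.57833022    0.        ] [ 500.41877047 -169.9624872    58.        ] [ 504.47568382 -174.68888195   58.        ] 168.71159425037197
sk 38.503743103165625 -173.41553158162856
bk 134.92208653651548 -134.55026580153344
notch 79.78396373341792 9.086709559707007
```

View pics/b2.png

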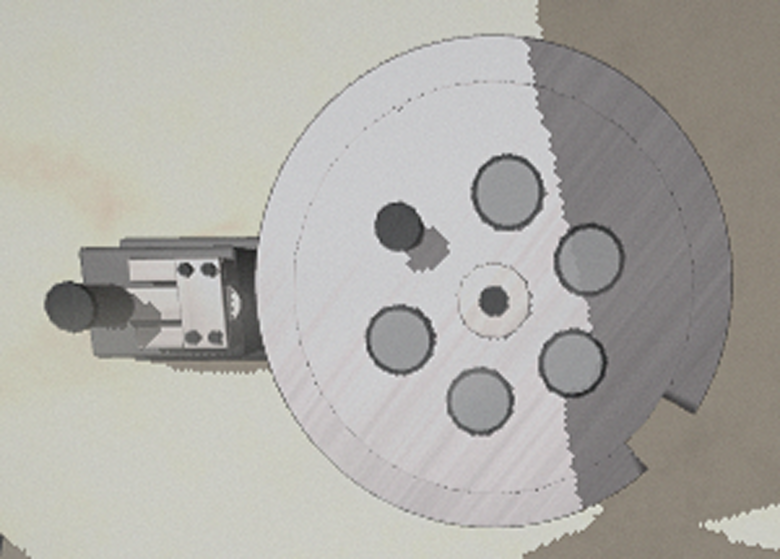

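```bash
cat >> h.py <<'E'
A=np.array([502.4,-174.0])
def bp(r,b): f=np.deg2rad(b); return A+r*np.array([np.cos(f),np.sin(f)])
B=bp(62.5,315)
E
python3 - <<'E'
from h import *
t=get_obs()['t']
def mv(p,s):
    global t
    move_l(p,speed=s); o=get_obs(); print('%.3f dt %.3f'%(o['t'],o['t']-t),o['tcp_pos'].round(2),o['wrist_force'].round(2)); t=o['t']; return o
mv([*B,80],200)
o=mv([*B,66],60); mv([*B,63],60); 
f0=get_obs()['wrist_force'][2]
z=62
while z>58.6:
    o=mv([*B,z],20)
    if abs(o['wrist_force'][2]-f0)>1.2: break
    z-=.5
mv([*B,66],60)
im=get_image('wrist'); cv2.imwrite('pics/c.png',im[:,:,::-1])
E
```

```text
4.700 dt 0.750 [ 547.4  -218.64   80.91] [ 0.03 -0.24  0.79]
5.083 dt 0.383 [ 546.33 -218.05   65.79] [-0.51  0.11  0.93]
5.333 dt 0.250 [ 546.51 -218.14   62.89] [-0.54  0.31 -0.44]
5.583 dt 0.250 [ 546.61 -218.18   62.01] [0.04 0.36 0.9 ]
5.833 dt 0.250 [ 547.08 -218.44   66.61] [ 0.32 -0.3   0.6 ]
```

View pics/c.png

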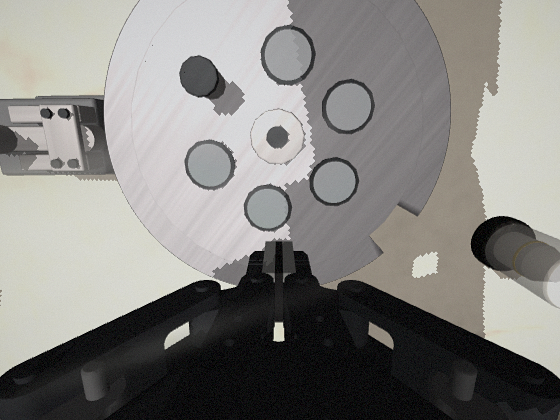

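```bash
sed -i 's/^B=.*/B=bp(64.5,315)/' h.py
cat >> h.py <<'E'
AW=np.array([504.5,-174.8]) # axle as the wrist camera sees it
def knob(im,obs,dbg=False):
    """bearing (deg) of spin knob top from wrist picture, or None"""
    g=cv2.GaussianBlur(cv2.cvtColor(im,cv2.COLOR_RGB2GRAY),(3,3),0)
    m=(g<85).astype(np.uint8)
    # restrict to the annulus r 26..52 at z=86
    k=get_calibration('wrist');M=k['mount'];R=Ro.from_euler('xyz',obs['ee_rot'],degrees=True).as_matrix()
    def px(X):
        c=M[:3,:3].T@(R.T@(X-obs['tcp_pos'])-M[:3,3]); return c[0]/c[2]*k['fx']+k['cx'],c[1]/c[2]*k['fy']+k['cy']
    Rc=R@M[:3,:3]; C=R@M[:3,3]+obs['tcp_pos']
    vv,uu=np.mgrid[0:420,0:560]; d=np.stack([(uu-k['cx'])/k['fx'],(vv-k['cy'])/k['fy'],np.ones_like(uu,float)],-1)@Rc.T
    X=C+d*((86-C[2])/d[...,2:3]); x=X[...,:2]-AW; rr=np.hypot(x[...,0],x[...,1])
    # matched filter: share of dark pixels in 14 mm disc vs ring around
    best=None
    D=(m>0)&(rr<60)&(rr>20)
    for b in np.arange(0,360,3.0):
        p=38*np.array([np.cos(np.deg2rad(b)),np.sin(np.deg2rad(b))])
        if abs((b-315+180)%360-180)<25: continue
        q=(np.abs(x-p).max(-1)<8); dd=np.hypot(*(x[q]-p).T); s=D[q][dd<6.5]
        if len(s)<20: continue
        f=s.mean()
        if best is None or f>best[0]: best=(f,b)
    if best is None or best[0]<.7: return None,best
    p=38*np.array([np.cos(np.deg2rad(best[1])),np.sin(np.deg2rad(best[1]))])
    for _ in range(6):
        q=(np.hypot(x[...,0]-p[0],x[...,1]-p[1])<8)&D; p=x[q].mean(0)
    return np.degrees(np.arctan2(p[1],p[0])),(best,np.hypot(*p))
E
python3 - <<'E'
from h import *
v=np.load('b_o.npy'); print(knob(cv2.imread('pics/b.png')[:,:,::-1].copy(),{'tcp_pos':v[:3],'ee_rot':v[3:]}))
print(knob(cv2.imread('pics/c.png')[:,:,::-1].copy(),{'tcp_pos':np.array([546.6,-218.2,66]),'ee_rot':np.array([180,0,45.])}))
E
```

```text
(np.float64(-172.94856158822938), ((np.float64(0.883177570093458), np.float64(186.0)), np.float64(37.71537551807278)))
(np.float64(-173.05884001417684), ((np.float64(0.9619619619619619), np.float64(186.0)), np.float64(37.593346520694574)))
```

```bash
cat > push.py <<'E'
from h import *
u=np.array([np.cos(np.deg2rad(305)),np.sin(np.deg2rad(305))]); n=np.array([np.cos(np.deg2rad(215)),np.sin(np.deg2rad(215))])
P=lambda s,l:A+s*u+l*n
move_l([*B,105],speed=250)
print(P(-41,36),P(31,36))
goto([*P(-41,36),105],[180,0,35]); 
move_l([*P(-41,36),69],speed=150); o=get_obs(); print(o['t'],o['tcp_pos'].round(1))
t0=o['t']
move_l([*P(31,36),69],speed=110); t1=get_obs()['t']
move_l([*P(55,50),112],speed=350); o=get_obs(); t2=o['t']; print(t0,t1,t2,o['wrist_force'].round(1))
goto([*B,80],[180,0,45]); print(get_obs()['t'])
move_l([*B,64.5],speed=100)
rec=[]
for i in range(8):
    t=get_obs()['t']; im=get_image('wrist'); b,q=knob(im,{'tcp_pos':np.array([*B,64.5]),'ee_rot':np.array([180,0,45.])})
    rec.append((t,b)); print('%.3f'%t,b,q)
    wait(0.05)
cv2.imwrite('pics/d.png',im[:,:,::-1]); 
import json; json.dump(rec,open('rec.json','w'))
E
python3 push.py
```

```text
[ 449.39389252 -161.06351789] [ 490.69139593 -220.04246508]
7.1167 [ 449.6 -161.3   68.4]
7.1167 7.925 8.225 [ 0.2  0.3 -0.5]
8.6083
8.917 56.976840802850866 ((np.float64(0.9892357373519914), np.float64(57.0)), np.float64(37.11565403720715))
9.017 93.03363380572385 ((np.float64(0.9953401677539608), np.float64(93.0)), np.float64(36.84115944795029))
9.117 125.72927700650607 ((np.float64(0.9520069808027923), np.float64(126.0)), np.float64(37.218214728800156))
9.217 158.8883760242849 ((np.float64(0.8436944937833037), np.float64(159.0)), np.float64(36.97925256956936))
9.317 -169.27959490537643 ((np.float64(0.8349609375), np.float64(192.0)), np.float64(37.00056812942732))
9.417 None (np.float64(0.09147982062780269), np.float64(105.0))
9.517 None (np.float64(0.6477987421383647), np.float64(252.0))
9.617 None (np.float64(0.5334261838440112), np.float64(285.0))
```

```bash
cat > track.py <<'E'
from h import *
import json,sys
move_l([*B,62.5],speed=60)
rec=json.load(open('rec.json')); 
t_end=float(sys.argv[1])
wait(max(0.05,float(sys.argv[2])-get_obs()['t']))
while get_obs()['t']<t_end:
    t=get_obs()['t']; im=get_image('wrist'); b,q=knob(im,{'tcp_pos':np.array([*B,62.5]),'ee_rot':np.array([180,0,45.])})
    rec.append((t,b)); print('%.3f'%t,b,np.round(q[1],1) if b is not None else q, get_obs()['wrist_force'].round(1)[2])
    wait(0.15)
cv2.imwrite('pics/e.png',im[:,:,::-1]); json.dump(rec,open('rec.json','w'))
E
python3 track.py 15.5 13.3
```

```text
13.300 61.44113161668929 36.3 -0.3
13.500 94.68229152198401 36.7 -0.5
13.700 125.67061095569822 37.1 0.3
13.900 156.16985532822977 37.0 -0.5
14.100 -175.14560357360702 37.2 0.3
14.300 -149.42699938128385 37.8 0.2
14.500 None (np.float64(0.4107981220657277), np.float64(243.0)) 0.1
14.700 None (np.float64(0.11589008363201912), np.float64(24.0)) 0.6
14.900 -69.94233586061861 37.4 0.4
15.100 None (np.float64(0.11481481481481481), np.float64(15.0)) 0.3
15.300 None (np.float64(0.6119402985074627), np.float64(342.0)) 0.5
```

View pics/e.png

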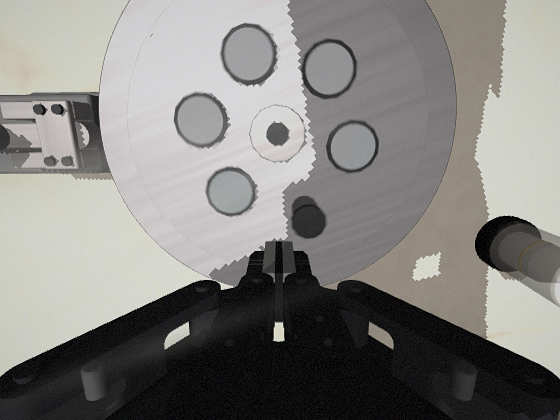

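```bash
cat > brake.py <<'E'
from h import *
import json
from scipy.optimize import least_squares
pose={'tcp_pos':np.array([*B,62.5]),'ee_rot':np.array([180,0,45.])}
rec=[r for r in json.load(open('rec.json')) if r[1] is not None and r[0]>13]
def fit(rec):
    t=np.array([r[0] for r in rec]); th=np.unwrap(np.deg2rad([r[1] for r in rec]))
    def mdl(p,tt):  # w' = -(a+b w)
        a,b=p[2],.086; x=tt-13.3; W=p[1]+a/b; return p[0]+W/b*(1-np.exp(-b*x))-a/b*x
    s=least_squares(lambda p:(mdl(p,t)-th),[th[0],2.9,.22],loss='soft_l1',f_scale=.03)
    print('fit',s.x.round(3),'res deg',np.degrees(mdl(s.x,t)-th).round(1)); return lambda tt:mdl(s.x,tt)
f=fit(rec)
for i in range(3):
    t=get_obs()['t']; print('t',t,'pred',np.degrees(f(t))%360)
    im=get_image('wrist'); b,q=knob(im,pose); print(b,q)
    if b is not None and abs((b-np.degrees(f(t))+180)%360-180)<12: rec.append((t,b)); f=fit(rec)
target=45.4-14
t=get_obs()['t']; g=np.arange(t,t+1.5,.0005); ph=np.unwrap(f(g)); d=(np.degrees(ph)-target)%360
i=np.argmin(np.where(d<30,d,999)); tc=g[i]; w=(f(tc+.01)-f(tc-.01))/.02
print('now',t,'issue at',tc,'w',w)
assert 0<=tc-t<1
wait(tc-t); 
print(get_obs()['t']); move_l([*B,58.6],speed=60)
fz=[get_obs()['wrist_force'].round(1)]
pose['tcp_pos'][2]=58.6
for i in range(2):
    o=get_obs(); im=get_image('wrist'); print(o['t'],knob(im,pose)[0],o['wrist_force'].round(1),o['tcp_pos'].round(1))
cv2.imwrite('pics/f.png',im[:,:,::-1])
E
python3 brake.py
```

```text
fit [1.082 2.871 0.259] res deg [ 0.5 -0.4 -0.2 -0.6 -0.3  1.8 -0.3]
t 15.5 pred 357.9709459178536
-3.8189211295050636 ((np.float64(0.9738562091503268), np.float64(357.0)), np.float64(36.26958401054652))
fit [1.078 2.89  0.286] res deg [ 0.3 -0.4 -0.1 -0.5 -0.2  1.9 -0.8  0.2]
t 15.55 pred 1.5479806077904072
1.4679479803912343 ((np.float64(0.9636835278858625), np.float64(0.0)), np.float64(36.27134712658639))
fit [1.078 2.891 0.287] res deg [ 0.3 -0.4 -0.1 -0.4 -0.2  1.9 -0.8  0.2  0. ]
t 15.6 pred 6.616623985014712
6.70777405690155 ((np.float64(0.9872122762148338), np.float64(6.0)), np.float64(36.183958565430395))
fit [1.078 2.89  0.287] res deg [ 0.3 -0.4 -0.1 -0.5 -0.2  1.9 -0.8  0.2  0.1 -0.1]
now 15.65 issue at 15.851500000000247 w 1.6642553004324157
15.85
16.1 42.518161650298474 [-0.4  0.   3.5] [ 548.7 -220.    59.4]
16.15 42.482610926282135 [0.4 0.5 4.8] [ 548.7 -220.    59.4]
```

View pics/f.png

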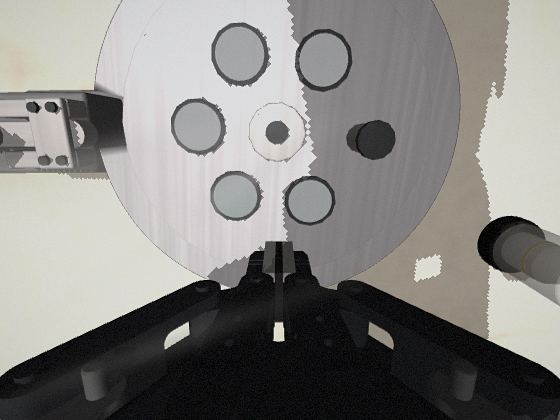

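Run:
```python
import cv2
a=cv2.imread('pics/f.png')[70:190,0:140]; cv2.imwrite('pics/f2.png',cv2.resize(a,None,fx=5,fy=5,interpolation=cv2.INTER_CUBIC))
```

```text
(no output)
```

View pics/f2.png

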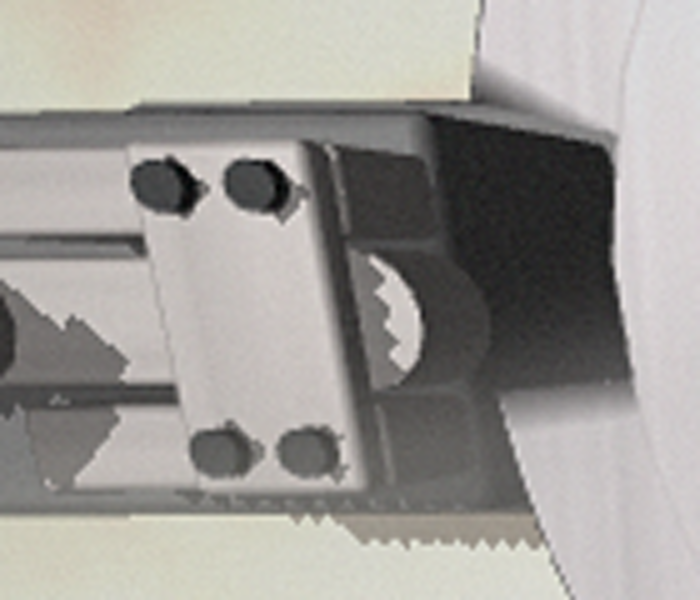

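Run:
```python
from h import *
T=np.array([.7071,.7071]); p=B+4.2*T
move_l([*p,58.6],speed=15); o=get_obs()
im=get_image('wrist'); print(o['t'],knob(im,{'tcp_pos':np.array([*p,58.6]),'ee_rot':np.array([180,0,45.])}),o['wrist_force'])
cv2.imwrite('pics/g.png',im[:,:,::-1]); a=im[70:190,0:140,::-1]; cv2.imwrite('pics/g2.png',cv2.resize(a,None,fx=5,fy=5,interpolation=cv2.INTER_CUBIC))
```

```text
16.6333 (np.float64(46.41143258342842), ((np.float64(0.9183673469387755), np.float64(45.0)), np.float64(35.76319485069604))) [ 0.2909422  -0.96593202  4.47176909]
```

View pics/g2.png

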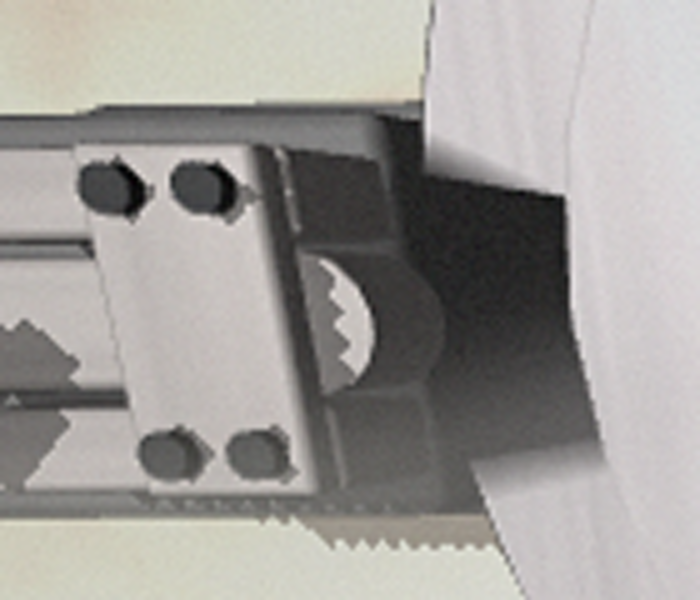

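Run:
```python
from h import *
T=np.array([.7071,.7071]); p=B+4.2*T
move_l([*p,75],speed=60); 
K=lambda im,z:knob(im,{'tcp_pos':np.array([*p,z]),'ee_rot':np.array([180,0,45.])})[0]
for i in range(2):
    print(get_obs()['t'],K(get_image('wrist'),75)); wait(.4)
move_l([*p,112],speed=150)
goto([*bp(161,225.4),112],[180,0,-44.6]); o=get_obs(); print(o['t'],o['tcp_pos'])
im=get_image('wrist'); cv2.imwrite('pics/h1.png',im[:,:,::-1])
move_l([*bp(161,225.4),76],speed=120); o=get_obs(); print(o['t'],o['tcp_pos'],o['wrist_force'])
im=get_image('wrist'); cv2.imwrite('pics/h2.png',im[:,:,::-1])
```

```text
17.1083 44.70524723380787
17.5583 44.8729638055239
19.575 [ 389.34734491 -288.384952    111.49706588]
20.075 [ 389.31648734 -288.22461242   75.56521592] [-0.34982299  0.07788732  0.42711584]
```

View pics/h1.png

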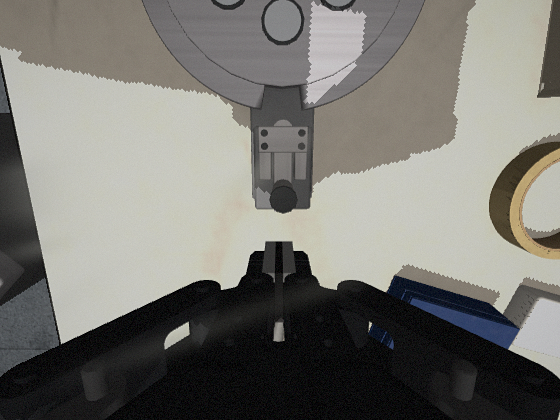

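View pics/h2.png

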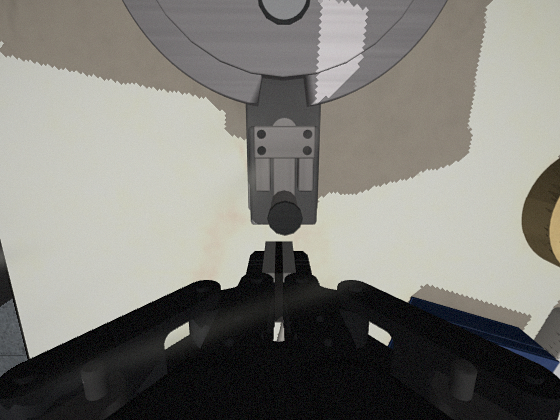

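Run:
```python
from h import *
off=2.5*np.array([.712,-.702]); d=np.array([np.cos(np.deg2rad(45.4)),np.sin(np.deg2rad(45.4))])
def go(r,s=40):
    move_l([*(bp(r,225.4)+off),76],speed=s); wait(.1); o=get_obs(); F=np.mean([get_obs()['wrist_force'],o['wrist_force']],0); f=-(F[:2]@d); print(r,'%.2f'%o['t'],'push %.1f'%f,F.round(1),'r_act %.1f'%(-(o['tcp_pos'][:2]-A-off)@d)); return f
go(161)
for r in (155,151,147,143,141,140,139,138): 
    f=go(r)
    if f>10: break
r0=r
for r in np.arange(r0-.7,132,-.7):
    if f>10: break
    f=go(r)
im=get_image('wrist'); cv2.imwrite('pics/i.png',im[:,:,::-1])
```

```text
161 20.48 push -0.3 [ 0.3  0.2 -0.2] r_act 161.0
155 20.88 push 0.5 [-0.4 -0.3 -0.2] r_act 154.9
151 21.23 push 0.6 [ 0.4 -1.2  0.3] r_act 150.9
147 21.57 push -0.3 [-0.3  0.8 -0. ] r_act 146.8
143 21.93 push 0.5 [-0.3 -0.3  0.1] r_act 142.7
141 22.27 push 1.8 [-1.3 -1.2 -0.3] r_act 140.9
140 22.62 push 2.1 [-2.6 -0.3 -1.3] r_act 140.0
139 22.98 push 1.3 [-1.5 -0.3 -0.5] r_act 139.0
138 23.32 push 2.1 [-1.8 -1.1  0.1] r_act 137.9
137.3 23.68 push 1.3 [-1.5 -0.4 -0.5] r_act 137.3
136.60000000000002 24.02 push 2.2 [-1.7 -1.4 -1.1] r_act 136.6
135.90000000000003 24.38 push 4.5 [-3.2 -3.3 -0.5] r_act 136.3
135.20000000000005 24.73 push 6.5 [-5.  -4.2  0. ] r_act 136.2
134.50000000000006 25.07 push 9.2 [-7.  -6.   0.3] r_act 136.1
133.80000000000007 25.43 push 10.4 [-7.6 -7.1  0.9] r_act 136.0
```

View pics/i.png

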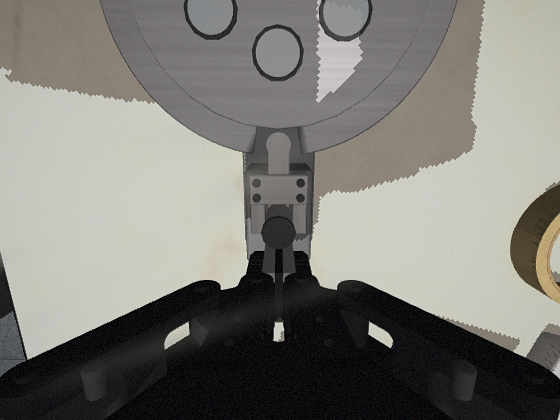

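Run:
```python
from h import *
off=2.5*np.array([.712,-.702]); q=bp(161,225.4)+off
move_l([*q,76],speed=60); move_l([*q,130],speed=120)
goto([*bp(62,315),200],[180,0,45]); o=get_obs(); print(o['t'],o['tcp_pos'],o['wrist_force'])
im=get_image('wrist'); cv2.imwrite('pics/j.png',im[:,:,::-1])
P={'tcp_pos':np.array([*bp(62,315),200]),'ee_rot':np.array([180,0,45.])}; print(knob(im,P))
for n in('bolt_knob','spin_knob'): print(n,[(round(d['score'],2),[round(v) for v in d['extent']]) for d in spot_in(n,'wrist')][:3])
im2=get_image('scene'); cv2.imwrite('pics/j_s.png',im2[:,:,::-1])
wait(.3); im=get_image('wrist'); print(knob(im,P))
a=im[20:235,90:390,::-1]; cv2.imwrite('pics/j2.png',cv2.resize(a,None,fx=2.6,fy=2.6,interpolation=cv2.INTER_CUBIC))
```

```text
27.8417 [ 545.33151283 -217.66306471  198.68648269] [-0.18653824  0.31660497 -0.26907803]
(np.float64(43.20870428418641), ((np.float64(0.9897435897435898), np.float64(42.0)), np.float64(37.705783871898745)))
bolt_knob [(0.73, [163, 135, 77, 20])]
spin_knob [(0.66, [282, 127, 184, 190])]
(np.float64(44.950558622616484), ((np.float64(0.9948979591836735), np.float64(45.0)), np.float64(37.095075963551366)))
```

View pics/j2.png

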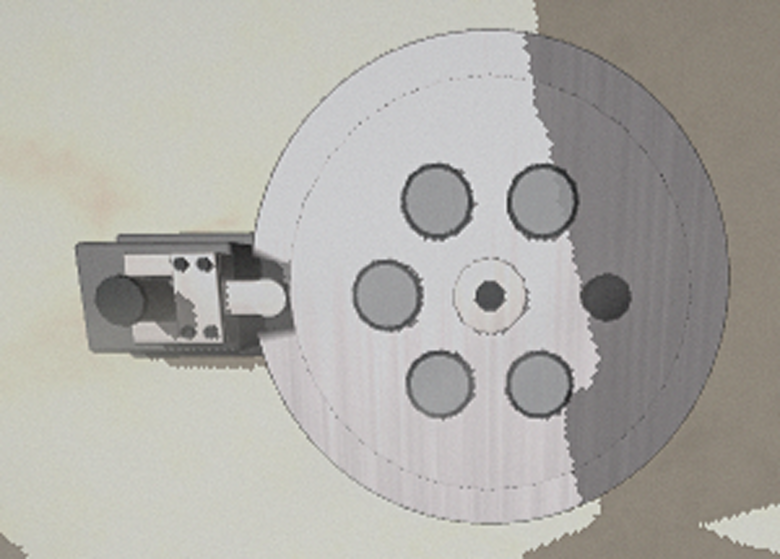

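View pics/j_s.png

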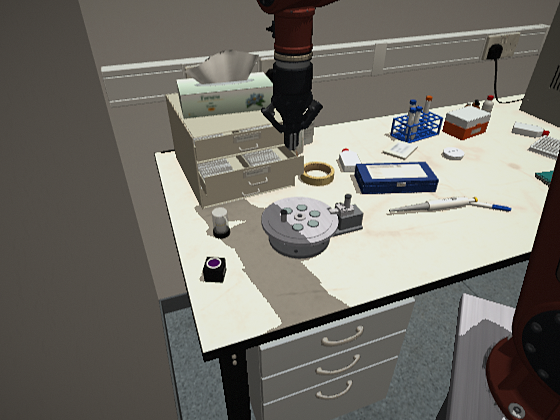

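Run:
```python
from h import *
for f,x0 in(('b',117),('j',136)):
    im=cv2.imread(f'pics/{f}.png'); g=cv2.GaussianBlur(cv2.cvtColor(im,cv2.COLOR_BGR2GRAY),(3,3),0)
    o={'ee_rot':np.array([180,0,45.]),'tcp_pos':np.array([*(bp(62,315) if f=='j' else [544.14,-216.84]),200])}
    for thr in (75,60,90):
        sub=np.zeros_like(g); sub[124:150,x0-13:x0+14]=(g[124:150,x0-13:x0+14]<thr)
        n,l,s,c=cv2.connectedComponentsWithStats(sub); k=l[137,x0]
        hc=np.zeros_like(g); hc[120:148,265:292]=g[120:148,265:292]<90
        ys,xs=np.nonzero(hc); h=at('wrist',(xs.mean(),ys.mean()),66,o)
        x,y,w,hh,ar=s[k]; 
        p=at('wrist',(x-.5,c[k][1]),90,o); print(f,thr,s[k],c[k].round(1),'left edge r',np.linalg.norm((p-h)[:2]).round(2),'cent r',np.linalg.norm((at('wrist',c[k],90,o)-h)[:2]).round(2))
```

```text
b 75 [     0      0    560    420 235130] [279.5 209.5] left edge r 252.43 cent r 62.55
b 60 [     0      0    560    420 235190] [279.5 209.5] left edge r 252.42 cent r 62.53
b 90 [108 129  23  16 245] [120.1 135.1] left edge r 140.93 cent r 130.63
j 75 [     0      0    560    420 235155] [279.5 209.5] left edge r 251.66 cent r 62.97
j 60 [     0      0    560    420 235199] [279.5 209.5] left edge r 251.65 cent r 62.96
j 90 [128 127  22  17 209] [139.5 133.2] left edge r 123.46 cent r 113.67
```

Run:
```python
from h import *
off=2.5*np.array([.712,-.702]); d=np.array([np.cos(np.deg2rad(45.4)),np.sin(np.deg2rad(45.4))])
def go(r,s=40):
    move_l([*(bp(r,225.4)+off),76],speed=s); wait(.1); o=get_obs(); f=-(o['wrist_force'][:2]@d); print(r,'%.2f'%o['t'],'push %.1f'%f,'r_act %.1f'%(-(o['tcp_pos'][:2]-A-off)@d)); return f
q=bp(161,225.4)+off
goto([*q,130],[180,0,-44.6]); move_l([*q,76],speed=120)
for r in (145,138,137,136.5,136,135,134,133,132):
    if go(r)>15: break
im=get_image('wrist'); cv2.imwrite('pics/k.png',im[:,:,::-1])
move_l([*q,76],speed=60); im=get_image('wrist'); cv2.imwrite('pics/k.png',im[:,:,::-1]); move_l([*q,150],speed=120)
o=get_obs(); print(o['t'],o['wrist_force'])
a=im[60:270,180:380,::-1]; cv2.imwrite('pics/k2.png',cv2.resize(a,None,fx=2.8,fy=2.8,interpolation=cv2.INTER_CUBIC))
```

```text
145 30.81 push -0.1 r_act 145.0
138 31.23 push 0.0 r_act 138.0
137 31.58 push 0.0 r_act 137.0
136.5 31.93 push 0.0 r_act 136.6
136 32.28 push 3.8 r_act 136.4
135 32.63 push 5.7 r_act 136.2
134 32.98 push 8.4 r_act 136.1
133 33.33 push 12.1 r_act 136.0
132 33.68 push 13.9 r_act 135.8
35.1833 [-1.11136164 -0.25838219 -0.66153282]
```

View pics/k2.png

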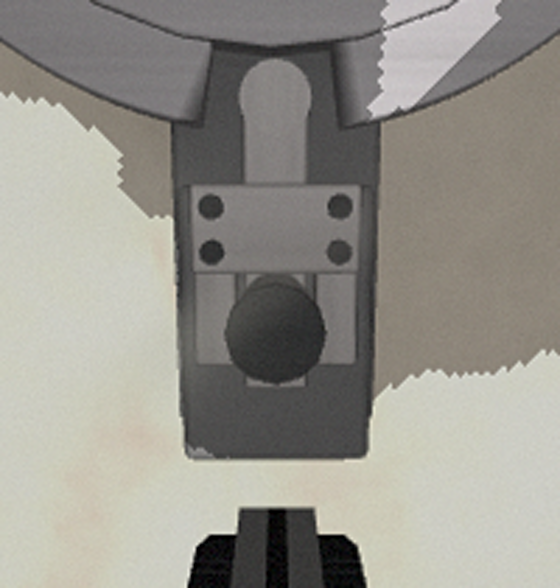

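```bash
python3 -c "
from station import *
sign_off(); print(get_obs()['t'])"
```

```text
the job is handed in; nothing more can be done
the job is handed in; nothing more can be done
```

The filter wheel is spun, braked and locked, and I handed the job in at about 35 s of the 64 s allowed.

**Spin:** I pushed the knob counter-clockwise to about 5.7 rad/s, then let it run free for about 8 s. That is roughly 4 to 5 turns, estimated from the speeds I measured rather than counted.

**Braking:** One light fingertip touch at about 4–5 N stopped the wheel about 3–4° short of the bolt line. I eased it round by 4.2 mm with the same finger and let go. Two pictures 0.45 s apart then showed the wheel standing still, within about 1° of aligned.

**Locking:** I slid the bolt in with a steady push of about 2 N until it met a firm stop. A second press with up to 14 N met the stop at the same place.

**Last checks:**
- **Bolt:** The nose sits centred in the notch, about 1 mm off its bottom. Pictures put its travel at 17.0–17.5 mm rather than the nominal 18 mm. Pixel size limits that measurement to about 0.5–1 mm, so I went by the firm stop.
- **Wheel angle:** Two readings with the bolt in disagreed: 43.2° and then 45.0° for the knob, against a target of 45.4°. I took the first while the arm was still settling.
- **Wheel position:** The scene and wrist cameras placed the axle about 4 mm apart, so I used a point between them.
- **Height check:** An early attempt to touch the wheel face to confirm its height stopped 2 mm above it because of force-sensor noise, so braking used the nominal height.
- **Bystanders:** The filter cube and the objective case look unmoved in the last scene picture, and the gripper was clear of everything at hand-in.

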